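# Index the slide carrier and unload the cassette

## Robot

A 6-joint arm with a two-finger parallel gripper is mounted at the origin on the work surface. World frame = base frame: x ahead of the robot, y to its left, z up, the work surface at z = 0. Lengths are in m, angles in rad, forces in N, time in s.
With the tool pointing down it reaches from about 0.35 to 0.975 m from the base axis. Payload 4.9 kg.
Tool frame: the origin (TCP) lies where the fingers leave the gripper's body, on its centre line; the fingertips stand 73 mm ahead of it and the grasp point (between the pads) lies 54 mm ahead of it; z points along the fingers, y is the direction in which the jaws open and shut (so a half turn about z gives the same grasp; the last joint's range is limited). The gripper opens to 85 mm and grips with 20 to 120 N. Pads are 22 mm wide; open, the fingers measure 114 mm over their backs; the gripper's body (76 mm by 85 mm) begins 54 mm behind the grasp point. The pads swing forward as they close: fully open they stand 13 mm farther back than shut.
Start: joints at [-1.421, 0.053, 1.613, -0, 1.476, -0.119], TCP at [0.166, -0.603, 0.304] pointing down, gripper open.
Joint ranges: [-3.01, 3.01], [-1.01, 2.22], [0.06, 2.58], [-1.02, 4.17], [0.09, 2.62], [-3.14, 3.14]. Speed limits (rad/s): [2.57, 2.57, 3.14, 3.14, 3.14, 3.14].

## Interface

Orientations are given as a rotation vector (axis times angle).
In Python, from station import monitor, vision, workorder gives the robot as it stands.
- The arm moves only by the tool arm_command, never from a script. Its argument "rows" is text: rows parted by semicolons, each of 6 numbers parted by spaces: the shift along the world's x, y, z in mm, then the turn, a rotation vector about the world's x, y, z in degrees. In form: tx ty tz wx wy wz; .... A call has 1 to 12 rows; each row is the pose to reach, as a shift and turn from the pose measured when the call began; what a row does not reach only later rows make up. A row lasts 1/8 s, in which the tool goes at most 62.5 mm and 10.7 degrees, less where a joint would pass 70% of its speed; a pose out of reach is approached as far as the arm can. A call with a gripper value outside its range is refused whole. "jaw" is the opening, from 0 (shut) to 1 (fully open), set as the call begins (left out, the last holds). The fingers move at their own pace and stop on an object; "squeeze" is the grip in N (left out, the last holds). Time passes only in rows, so rows that repeat a pose let the fingers close. It gives the time, the measured TCP pose, the force and the opening at its end, in the units of the state.
- monitor.get_obs(): the state, without advancing time (a new reading comes with each control period).
- vision.get_image(name): name is "scene" or "top"; returns a dict with "frame" (384x512x3 uint8, red, green, blue), "vfov" (degrees; the focal length in pixels is half the picture's height over the tangent of half this angle, whatever the lens; pixels are square), "cx", "cy" (the principal point, pixels), "R" (3x3) and "t" (3): a world point X has camera coordinates R X + t. Camera axes: x right, y down, z forward; pixel columns grow to the right and rows downward; lengths in m; the calibration is good to about 2 mm. A picture is of the moment at which its call begins. There is no depth.
- workorder.finish_job(): hands the job in, once; it reports no verdict.
The state is a dict: "t": time; "q": joint angles; "dq": joint speeds; "effort": joint torques, N m; "tool_pos": TCP position; "tool_rot": TCP orientation; "contact_force": force on the tool from outside, world axes, zero at the start; "wrist_torque": the same for the moment, N m; "opening": finger opening in m.
Only numpy, scipy, OpenCV 4.12 (cv2) and the standard library are available. Lean on these libraries where they do the work, as an engineer would, in place of code of your own. Each camera call takes 0.05 s, during which the arm holds its last target. There are 200 camera calls.

## Task

Take the steel post of the microscope stage's black carrier and slide the carrier until the tip of the fixed red pointer stands over the blue mark, rest there for a second, then slide it until the pointer stands over the yellow mark and rest there for a second. With the carrier left at the yellow mark, pinch the white slide cassette's two orange side catches together and lift it, kept level, well clear of the carrier (8 cm or more), and finish while still holding it there, catches pinched and still. Leave the other things on the bench where they are.

Things in the scene. Friction and masses are not known exactly. Their poses are not given: they have to be found in the camera images.
- stage: Manual x-y microscope stage, white base plate 230 x 220 mm and 18 mm high, fixed to the bench. Origin: centre of its underside, on the bench. Its x points away from the robot to the pointer's side, y to the left. On it a cross slide (x, +-35 mm) and on that the black carrier (y, +-60 mm): the carrier moves only level along these two axes and never turns; each slide needs about 1.5 N and stays where it is left.
- nest (a point): Point on the top face of the black carrier (40 mm above the bench) at the centre of the nest in which the cassette sits; moves with the carrier. Axes as the stage's. The carrier plate reaches from 99 mm before to 106 mm beyond it in x and 65 mm to each side. Guides and end stops stand 10 mm high around the nest. A keeper on each side holds the catches' teeth down: it covers y = 28.5 to 42 mm, x = +-16 mm, its top 14 mm above the carrier, so fingers must stay higher than that.
- post_top (a point): Centre of the top of the upright round steel post by which the carrier is moved: 16 mm diameter, 46 mm high above the carrier, 80 mm from the nest on the robot's side.
- mark_blue (a point): Centre of the blue disc (16 mm diameter) flush in the carrier's top, beyond the nest: 74 mm in x, -36 mm in y from the nest.
- mark_yellow (a point): Centre of the yellow disc (16 mm diameter) flush in the carrier's top, beyond the nest: 92 mm in x, +36 mm in y from the nest.
- pointer_tip (a point): Tip of the fixed thin red needle, 47 mm above the bench (7 mm above the carrier). The needle slopes up away from the robot to a stand 94 mm behind the tip and 94 mm high.
- cassette: White loose slide cassette with upright glass slides, 90 (x) x 32 (y) x 44 mm high, 0.15 to 0.31 kg with its slides. Origin: centre of its underside; it starts seated in the nest with about 1.5 mm play, its axes parallel to the stage's. Its two orange side catches stand at +y and -y. Their teeth lock it in the nest until both catches are pinched in, however hard it is pulled.
- catch_left (a joint): Left (+y) orange catch, m pressed in towards the cassette: 0 free, 0.006 fully in. Spring pushes it out with 2 N free, 5 N fully in. Frees the tooth from about 0.0035.
- catch_right (a joint): Right (-y) orange catch, the same on the other side.
- catch_left_pad (a point): Place to pinch on the outer face of the left catch: 27 mm from the cassette's middle plane, 42 mm above its underside. The upright pad is 26 mm wide along x and reaches from 3 to 53 mm above the underside. The two outer faces are 54 mm apart free and 42 mm apart fully in.
- catch_right_pad (a point): The same place on the right (-y) catch.
- dish: Bystander: loose clear petri dish, 80 mm diameter, 15 mm high, left of the stage. Origin under its centre.
- amber_bottle: Bystander: loose amber bottle with black cap, 44 mm diameter, 85 mm high, right of the stage. Origin under its centre.
- spare_cassette: Bystander: loose blue cassette without catches, 90 x 32 x 44 mm, right of the stage. Origin under its centre.
- cover_box: Bystander: loose green box, 35 x 35 x 22 mm, just before the stage on the robot's side. Origin under its centre.
- objective: Bystander: loose objective lens standing on end, 34 mm diameter, 46 mm high, left of the stage. Origin under its centre.
- probe: Bystander: loose flat steel probe, 125 x 12 x 8 mm, lying before the stage on the robot's side. Origin under its centre.

How it is judged:
On the way, in this order (a step that is already met when the one before it is completed fails the run):
1. the pointer stands over the blue mark (within 8 mm), carrier resting, cassette seated (horizontal distance between mark_blue and pointer_tip below 0.008 m and z of cassette in the frame of nest below 0.005 m and linear speed of cassette below 0.02 m/s), for 0.5 s.
2. then the pointer stands over the yellow mark (within 8 mm), carrier resting, cassette seated (horizontal distance between mark_yellow and pointer_tip below 0.008 m and z of cassette in the frame of nest below 0.005 m and linear speed of cassette below 0.02 m/s), for 0.5 s.
At the end, for the whole second after the job is handed in: The cassette is held by the fingers with both catches pressed in more than 4 mm, at least 60 mm above its seat, within 15 degrees of level, still, touching nothing of the stage, and the carrier's yellow mark is within 14 mm of the pointer tip (z of cassette in the frame of nest above 0.06 m and value of joint each of catch_left, catch_right above 0.004 m and contact force between cassette and the fingers above 3 N and contact force between cassette and stage below 0.1 N and angle between cassette's own z axis and vertical below 0.26 rad and linear speed of cassette below 0.03 m/s and horizontal distance between mark_yellow and pointer_tip below 0.014 m); the arm keeps its last pose, push and grip.
It fails at once if a bystander is pushed more than 25 mm (distance of any of dish, amber_bottle, spare_cassette, cover_box, objective, probe from where it was at the start of the episode above 0.025 m).
It fails at once if the cassette is tipped more than 30 degrees (angle between cassette's own z axis and vertical above 0.52 rad).
It also fails if it takes over 51 s, if anything falls off the work surface, if the arm or the gripper's body presses on something with over 40 N, if the wrist force passes 120 N, or if a joint passes its speed limit or range.

## Working session

There is one attempt and no reset: what is moved stays moved. The work goes in short steps, Python scripts to look and compute and a tool call to move; the robot and the scene stay as the last step left them, time stands still between calls to the robot, and variables do not carry over. Pictures are saved under pics/ and viewed, about 8 in all and at most 12, crops included, and the job is handed in when it is done.

Besides the shell and the picture viewer there is one more tool, called after "Call:" by a JSON object that holds its "api" and its "payload", one argument or row to a line. arm_command: Moves the arm, as the interface text tells. Its arguments: {"type":"object","properties":{"rows":{"type":"string"},"jaw":{"type":"number"},"squeeze":{"type":"number"}},"required":["rows"]}

```bash
mkdir -p pics; ls; cat > h.py <<'E'
import numpy as np, cv2
from station import monitor, vision, workorder
def snap(n, save=None):
    d=vision.get_image(n)
    if save: cv2.imwrite(f'pics/{save}.png', d['frame'][:,:,::-1])
    return d
def fl(d): return d['frame'].shape[0]/2/np.tan(np.radians(d['vfov'])/2)
def ray(d,u,v):
    R=np.array(d['R']);t=np.array(d['t']);f=fl(d)
    return -R.T@t, R.T@np.array([(u-d['cx'])/f,(v-d['cy'])/f,1])
def onz(d,u,v,z):
    c,r=ray(d,u,v); return c+r*(z-c[2])/r[2]
def proj(d,X):
    p=np.array(d['R'])@np.array(X)+np.array(d['t']); f=fl(d)
    return p[:2]/p[2]*f+[d['cx'],d['cy']]
def blobs(d,lo,hi,amin=20):
    hsv=cv2.cvtColor(d['frame'],cv2.COLOR_RGB2HSV); m=cv2.inRange(hsv,lo,hi)
    n,_,s,c=cv2.connectedComponentsWithStats(m)
    return [(c[i].round(1),s[i].tolist()) for i in range(1,n) if s[i,4]>=amin]
E
python3 - <<'E'
from h import *
for n in('top','scene'):
    d=snap(n,n+'0'); print(n,d['vfov'],d['cx'],d['cy'],ray(d,d['cx'],d['cy']),np.array(d['R']).round(3).tolist(), [k for k in d])
    for nm,lo,hi in(('blue',(100,120,60),(125,255,255)),('yellow',(24,130,100),(34,255,255)),('orange',(8,150,120),(20,255,255)),('red',(0,150,80),(5,255,255))):
        print(nm,blobs(d,lo,hi,8))
o=monitor.get_obs();print(o)
E
```

```text
pics
top 44.72084170705576 259.6043947867906 193.38647123531575 (array([0.44033521, 0.05881512, 1.1629692 ]), array([ 0.12101137,  0.00425031, -0.99264202])) [[0.007, -1.0, -0.003], [-0.993, -0.007, -0.121], [0.121, 0.004, -0.993]] ['frame', 'vfov', 'cx', 'cy', 'R', 't']
blue [(array([207. ,  62.5]), [207, 59, 1, 8, 8]), (array([189.3,  77.1]), [166, 68, 43, 13, 120]), (array([510.6, 129.3]), [510, 126, 2, 9, 14]), (array([260.7, 143.9]), [258, 141, 7, 7, 39]), (array([  5.5, 168. ]), [3, 166, 6, 5, 26]), (array([ 50. , 177.2]), [48, 175, 5, 5, 21]), (array([  1.3, 186. ]), [0, 184, 4, 5, 18]), (array([346. , 198.3]), [327, 188, 40, 22, 413]), (array([ 45.5, 195.3]), [43, 193, 6, 5, 23])]
yellow [(array([231.5, 136.2]), [229, 134, 6, 6, 28])]
orange [(array([234., 170.]), [234, 166, 1, 9, 9]), (array([255.3, 171. ]), [255, 169, 2, 6, 9])]
red [(array([257.6, 109.7]), [255, 98, 6, 28, 42]), (array([ 20.4, 171.2]), [18, 169, 6, 5, 23]), (array([ 15.4, 189.1]), [13, 187, 6, 5, 25])]
scene 48.280552385840764 257.2429828986228 187.6382149437539 (array([1.1055391 , 0.48977955, 0.66796419])
[... 725 characters left out ...]
ray([187.5, 252.7]), [169, 248, 40, 11, 86])]
{'t': 0.1, 'q': array([-1.42102260e+00,  5.32914678e-02,  1.61414535e+00, -2.31366863e-05,
        1.47602647e+00, -1.19026417e-01]), 'dq': array([-0.00082347,  0.0002351 , -0.00305226, -0.00105157, -0.00110989,
        0.00057884]), 'effort': array([-6.65273292e-04, -3.94902778e+01, -3.71362495e+01, -1.26393998e-04,
        3.89614303e-03, -7.84094624e-06]), 'tool_pos': array([ 0.16589928, -0.60213215,  0.30279223]), 'tool_rot': array([-3.11140778e+00, -4.20713129e-01,  8.12960894e-05]), 'contact_force': array([-0.15340204, -1.10324058, -0.74991072]), 'wrist_torque': array([-0.03423399,  0.05374424,  0.02358423]), 'opening': 0.08531819372563423}
```

```bash
python3 - <<'E'
import cv2,numpy as np
a=cv2.imread('pics/top0.png')[70:280,140:400]; b=cv2.imread('pics/scene0.png')[100:380,120:400]
cv2.imwrite('pics/t0c.png',cv2.resize(a,None,fx=2.9,fy=2.9,interpolation=cv2.INTER_CUBIC)[:600,:800])
cv2.imwrite('pics/s0c.png',cv2.resize(b,None,fx=2.1,fy=2.1,interpolation=cv2.INTER_CUBIC))
from h import *
E
cat >> h.py <<'E'
E
```

```text
(no output)
```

View pics/t0c.png

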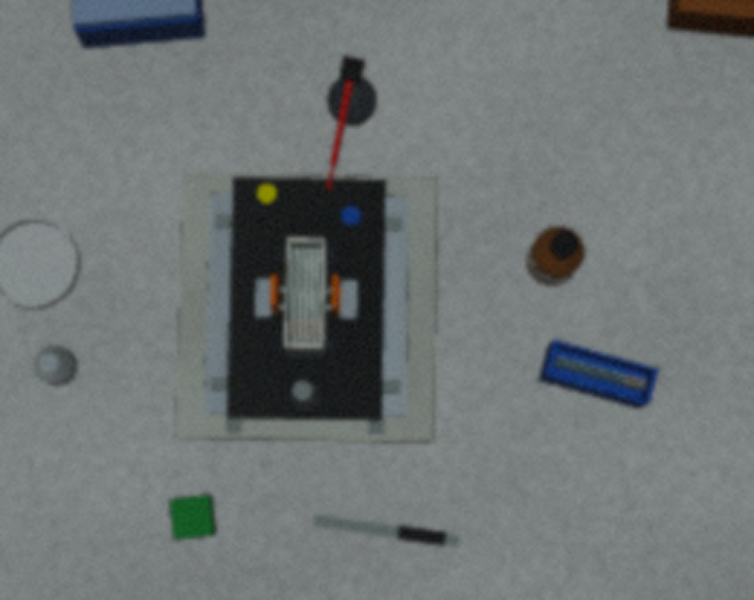

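View pics/s0c.png

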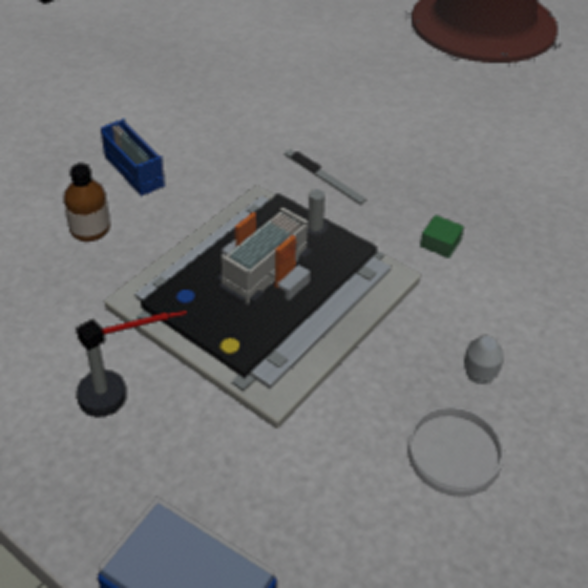

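The top view shows the pointer tip at about (253.8,134.8), the post top at (244,205), blue at (260.7,143.9) and yellow at (231.5,136.2). The scene view shows the pointer tip at about (208.6,249) and the post top at (270.5,192).

```bash
cat >> h.py <<'E'
def tri(d1,p1,d2,p2):
    A=[];b=[]
    for d,p in((d1,p1),(d2,p2)):
        c,r=ray(d,*p); r=r/np.linalg.norm(r); P=np.eye(3)-np.outer(r,r); A.append(P); b.append(P@c)
    X,res,_,_=np.linalg.lstsq(np.vstack(A),np.hstack(b),rcond=None); return X, float(np.sqrt(res[0]))
E
python3 - <<'E'
from h import *
np.set_printoptions(precision=4,suppress=True)
T=snap('top');S=snap('scene')
def redtip(d,box,pick):
    hsv=cv2.cvtColor(d['frame'],cv2.COLOR_RGB2HSV)
    m=cv2.inRange(hsv,(0,110,60),(8,255,255))|cv2.inRange(hsv,(172,110,60),(180,255,255))
    x0,y0,x1,y1=box; ys,xs=np.nonzero(m[y0:y1,x0:x1]); i=pick(xs,ys); return xs[i]+x0,ys[i]+y0
tt=redtip(T,(240,90,275,145),lambda x,y:y.argmax()); ts=redtip(S,(160,240,220,265),lambda x,y:x.argmax())
print('tip px',tt,ts)
for n,a,b in(('blue',(260.7,143.9),(207.8,240.6)),('yel',(231.5,136.2),(229,264.1)),('tip',tt,ts),('tip2',(253.8,134.8),(208.6,249)),('post',(244.1,204.8),(270.5,192.4))):
    print(n,*tri(T,a,S,b))
b=(onz(T,260.7,143.9,.04)+onz(S,207.8,240.6,.04))/2; y=(onz(T,231.5,136.2,.04)+onz(S,229,264.1,.04))/2
for z,q,s in((.04,(260.7,143.9),(207.8,240.6)),(.04,(231.5,136.2),(229,264.1)),(.047,tt,ts),(.086,(244.1,204.8),(270.5,192.4))): print(onz(T,*q,z),onz(S,*s,z))
v=y-b; yaw=np.arctan2(v[1],v[0])-np.arctan2(72,18); print('dist',np.linalg.norm(v),'yaw',np.degrees(yaw))
c,s=np.cos(yaw),np.sin(yaw);R=np.array([[c,-s],[s,c]])
nest=(b[:2]-R@[.074,-.036]+y[:2]-R@[.092,.036])/2
print('nest',nest,'post',nest-R@[.08,0])
# post circle & edges in top: long edges of carrier
g=cv2.cvtColor(T['frame'],cv2.COLOR_RGB2GRAY)
hsv=cv2.cvtColor(T['frame'],cv2.COLOR_RGB2HSV)
m=(g[125:220,210:280]<60).astype(np.uint8)
m=cv2.morphologyEx(m,cv2.MORPH_CLOSE,np.ones((35,35)))
cs,_=cv2.findContours(m,0,1); k=max(cs,key=cv2.contourArea); print(cv2.minAreaRect(k))
E
```

```text
tip px (np.int64(253), np.int64(134)) (np.int64(208), np.int64(248))
blue [0.7002 0.0614 0.0389] 0.0006587528384347115
yel [0.719  0.1335 0.0392] 0.0005814389374477866
tip [0.7215 0.0813 0.0497] 0.0009734039562852116
tip2 [0.7202 0.08   0.045 ] 0.0021881656771606823
post [0.5454 0.0988 0.0828] 0.00078494838070811
[0.6997 0.0618 0.04  ] [0.7012 0.0618 0.04  ]
[0.7186 0.1338 0.04  ] [0.7197 0.1336 0.04  ]
[0.7227 0.0808 0.047 ] [0.7195 0.0801 0.047 ]
[0.5447 0.0992 0.086 ] [0.5487 0.1005 0.086 ]
dist 0.0742985958888063 yaw -0.5469598510778868
nest [0.6268 0.0985] post [0.5468 0.0993]
((34.5, 46.99999237060547), (93.99998474121094, 68.99998474121094), 90.0)
```

Call:
{"api": "arm_command", "payload": {
  "rows": "15 25 0 0 0 0; 40 70 0 0 0 -1; 65 120 0 0 0 -3; 92 170 0 0 0 -5; 120 220 0 0 0 -7; 147 270 0 0 0 -9; 174 320 0 0 0 -11; 201 370 0 0 0 -13; 228 420 0 0 0 -15; 255 470 0 0 0 -16; 282 520 0 0 0 -16; 310 570 0 0 0 -16",
  "jaw": 1,
  "squeeze": 40
}}

```text
t: 1.7
tool_pos: [0.4764, -0.0304, 0.3032]
tool_rot: [-3.141, 0.016, -0.001]
contact_force: [0.5, -0.8, 0.3]
opening: 0.0852
```

Call:
{"api": "arm_command", "payload": {
  "rows": "20 37 0 0 0 0; 42 77 -20 0 0 0; 60 108 -50 0 0 0; 68 125 -80 0 0 0; 71 129.5 -100 0 0 0; 71 129.5 -103 0 0 0; 71 129.5 -103 0 0 0"
}}

```text
t: 2.58
tool_pos: [0.5477, 0.0984, 0.201]
tool_rot: [-3.141, 0.017, -0.003]
contact_force: [-0.3, 0.5, 0.3]
opening: 0.0853
```

```bash
python3 - <<'E'
from h import *
d=snap('scene'); t=snap('top')
a=d['frame'][100:300,150:400,::-1]; b=t['frame'][100:260,180:320,::-1]
a=cv2.resize(a,(500,400)); b=cv2.resize(b,(300,343)); c=np.zeros((400,800,3),np.uint8); c[:,:500]=a; c[:343,500:]=b
cv2.imwrite('pics/p1.png',c)
o=monitor.get_obs(); p=o['tool_pos']; print(p)
print('post top proj scene',proj(d,[.547,.0993,.086]),'top',proj(t,[.547,.0993,.086]))
print('tips mid proj scene',proj(d,[p[0],p[1],p[2]-.06]))
E
```

```text
[0.54807716 0.09847629 0.20187064]
post top proj scene [270.5309089  191.75295585] top [244.05748791 203.82896319]
tips mid proj scene [270.96836328 170.70234312]
```

View pics/p1.png

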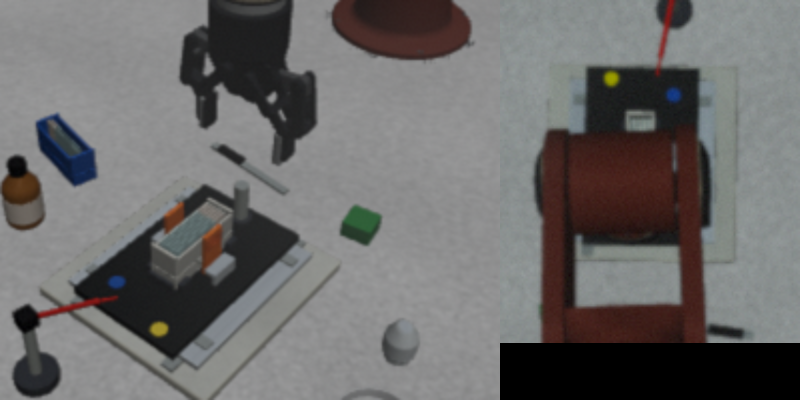

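The scene crop shows the open fingers straddling the post, which is at about (242,187) in the crop. Both marks and the pointer stay visible in the top view. Next I descend and grip.

Call:
{"api": "arm_command", "payload": {
  "rows": "0 0.5 -15 0 0 0; -1 0.5 -40 0 0 0; -1 0.5 -65 0 0 0; -1 0.5 -79 0 0 0; -1 0.5 -79 0 0 0"
}}

```text
t: 3.3
tool_pos: [0.5463, 0.0988, 0.1215]
tool_rot: [-3.141, 0.018, -0.002]
contact_force: [0.0, 0.0, 0.2]
opening: 0.0851
```

Call:
{"api": "arm_command", "payload": {
  "rows": "0 0 0 0 0 0; 0 0 0 0 0 0; 0 0 0 0 0 0; 0 0 0 0 0 0; 0 0 0 0 0 0; 0 0 0 0 0 0",
  "jaw": 0,
  "squeeze": 40
}}

```text
t: 4.05
tool_pos: [0.5466, 0.0989, 0.1222]
tool_rot: [-3.141, 0.018, -0.003]
contact_force: [-0.6, 0.3, 4.5]
opening: 0.0149
```

```bash
cat > m.py <<'E'
from h import *
np.set_printoptions(precision=4,suppress=True)
T=snap('top');S=snap('scene')
B=[];Y=[];P=[]
tip=np.array([.7211,.0805])
for n,d,L in(('top',T,((240,100),(300,180))),):
    pass
def near(d,lo,hi,guess,r=40):
    c=[(b[0],b[1][4]) for b in blobs(d,lo,hi,8) if 0.002<0.01 and np.linalg.norm(b[0]-guess)<r and b[1][2]<14]
    return c
import sys
gb=np.array([float(sys.argv[1]),float(sys.argv[2])]); gy=gb+[.0186,.072]
for nm,g,lo,hi in(('blue',gb,(100,120,60),(125,255,255)),('yellow',gy,(24,130,100),(34,255,255))):
    for d,k in((T,'top'),(S,'scene')):
        for c,a in near(d,lo,hi,proj(d,[*g,.04]),20):
            x=onz(d,*c,.04)[:2]; print(nm,k,c,a,x,'need mm',((tip-x)*1000).round(1))
o=monitor.get_obs(); print(o['t'],o['tool_pos'],o['contact_force'],o['opening'])
E
python3 m.py .7004 .0618
```

```text
blue top [260.7 144. ] 42 [0.6994 0.0618] need mm [21.7 18.7]
blue scene [207.9 240.5] 45 [0.7008 0.0617] need mm [20.3 18.8]
yellow top [231.5 136.4] 30 [0.7181 0.1338] need mm [  3.  -53.3]
yellow scene [229. 264.] 51 [0.7195 0.1334] need mm [  1.6 -52.9]
4.15 [0.5466 0.0988 0.1221] [-1.3778  0.8628  3.6407] 0.014953327773458348
```

Call:
{"api": "arm_command", "payload": {
  "rows": "2 2 0 0 0 0; 5 4.5 0 0 0 0; 8 7 0 0 0 0; 11 10 0 0 0 0; 14 12.5 0 0 0 0; 17 15 0 0 0 0; 19.5 17.5 0 0 0 0; 21 18.8 0 0 0 0; 21 18.8 0 0 0 0; 21 18.8 0 0 0 0"
}}

```text
t: 5.4
tool_pos: [0.5678, 0.1179, 0.1221]
tool_rot: [-3.14, 0.018, -0.004]
contact_force: [1.5, 0.7, 3.2]
opening: 0.015
```

```bash
python3 m.py .7211 .0805; python3 - <<'E'
from h import *
d=snap('scene'); t=snap('top')
a=d['frame'][150:300,150:350,::-1]; b=t['frame'][90:190,200:300,::-1]
c=np.zeros((400,800,3),np.uint8); c[:375,:500]=cv2.resize(a,(500,375)); c[:300,500:]=cv2.resize(b,(300,300))
cv2.imwrite('pics/p2.png',c)
E
```

```text
blue top [253.1 135.8] 33 [0.7199 0.0806] need mm [ 1.2 -0.1]
blue scene [207.6 251.8] 41 [0.7228 0.0816] need mm [-1.7 -1.1]
yellow top [224.  127.7] 32 [0.7399 0.1526] need mm [-18.8 -72.1]
yellow scene [229.2 276.2] 52 [0.7408 0.1525] need mm [-19.7 -72. ]
5.5 [0.5678 0.1179 0.1222] [1.3883 1.8812 1.7257] 0.014870674231051999
```

View pics/p2.png

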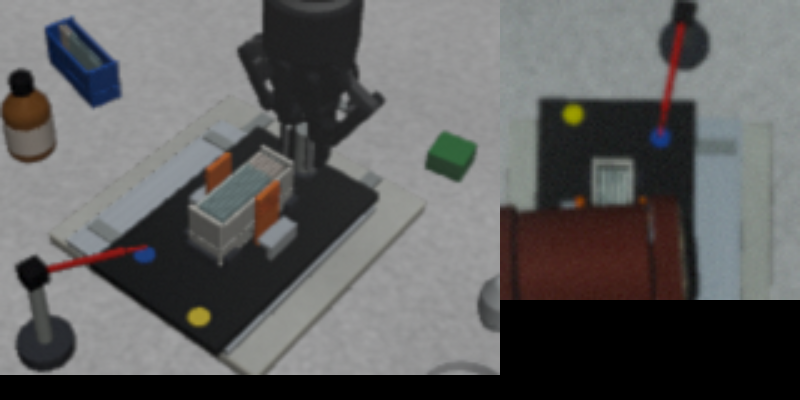

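In both views the pointer tip sits on the blue disc, at (145,250) in the scene crop and (660,133) in the top crop. I rest there, then slide to yellow.

Call:
{"api": "arm_command", "payload": {
  "rows": "0 0 0 0 0 0; 0 0 0 0 0 0; 0 0 0 0 0 0; 0 0 0 0 0 0; 0 0 0 0 0 0; 0 0 0 0 0 0; 0 0 0 0 0 0; 0 0 0 0 0 0; 0 0 0 0 0 0"
}}

```text
t: 6.72
tool_pos: [0.5678, 0.1179, 0.1222]
tool_rot: [-3.14, 0.018, -0.004]
contact_force: [1.7, 1.1, 1.7]
opening: 0.0146
```

Call:
{"api": "arm_command", "payload": {
  "rows": "-1 -4 0 0 0 0; -3 -11 0 0 0 0; -5 -19 0 0 0 0; -7.5 -28 0 0 0 0; -10 -37 0 0 0 0; -12.5 -46 0 0 0 0; -14.5 -54 0 0 0 0; -16.5 -62 0 0 0 0; -18 -68 0 0 0 0; -19 -72 0 0 0 0; -19 -72 0 0 0 0; -19 -72 0 0 0 0"
}}

```text
t: 8.22
tool_pos: [0.5487, 0.0456, 0.1222]
tool_rot: [-3.141, 0.018, -0.003]
contact_force: [0.7, -1.5, 2.1]
opening: 0.0149
```

```bash
python3 m.py .7025 .0085; python3 - <<'E'
from h import *
d=snap('scene'); t=snap('top')
a=d['frame'][130:280,150:350,::-1]; b=t['frame'][90:190,200:300,::-1]
c=np.zeros((400,800,3),np.uint8); c[:375,:500]=cv2.resize(a,(500,375)); c[:300,500:]=cv2.resize(b,(300,300))
cv2.imwrite('pics/p3.png',c)
E
```

```text
blue top [282.4 143.1] 44 [0.702  0.0085] need mm [19.1 72. ]
blue scene [187.8 228.9] 44 [0.7033 0.0081] need mm [17.8 72.4]
yellow top [253.4 135.7] 28 [0.7201 0.0799] need mm [1.  0.6]
yellow scene [207.6 251.5] 37 [0.7222 0.0811] need mm [-1.1 -0.6]
8.325 [0.5486 0.0458 0.1222] [ 0.034  -1.6682  2.7189] 0.014910604539574658
```

View pics/p3.png

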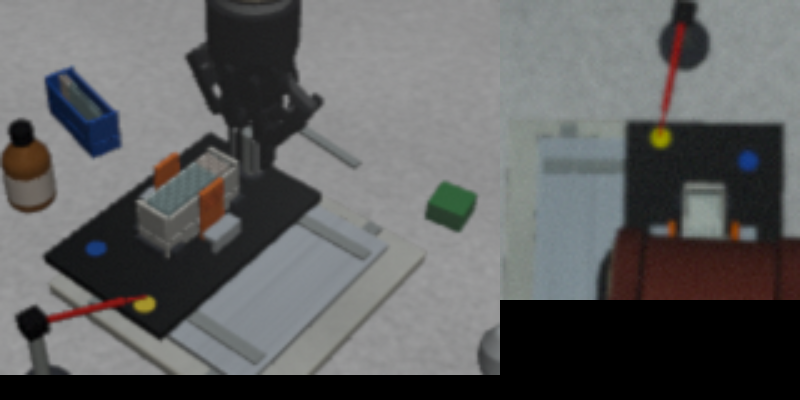

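In both views the pointer is over the yellow disc, with a remaining error of about 1 mm. I rest, release and rise.

Call:
{"api": "arm_command", "payload": {
  "rows": "0 0 0 0 0 0; 0 0 0 0 0 0; 0 0 0 0 0 0; 0 0 0 0 0 0; 0 0 0 0 0 0; 0 0 0 0 0 0; 0 0 0 0 0 0; 0 0 0 0 0 0; 0 0 0 0 0 0"
}}

```text
t: 9.55
tool_pos: [0.5486, 0.0459, 0.1222]
tool_rot: [-3.14, 0.018, -0.003]
contact_force: [0.6, -2.3, 1.8]
opening: 0.0146
```

Call:
{"api": "arm_command", "payload": {
  "rows": "0 0 0 0 0 0; 0 0 0 0 0 0; 0 0 0 0 0 0; 0 0 0 0 0 0; 0 0 0 0 0 0; 0 0 0 0 0 0; 0 0 10 0 0 0; 0 0 30 0 0 0; 0 0 60 0 0 0; 0 0 85 0 0 0; 0 0 90 0 0 0; 0 0 90 0 0 0",
  "jaw": 1
}}

```text
t: 11.05
tool_pos: [0.5488, 0.0459, 0.2128]
tool_rot: [-3.14, 0.018, -0.005]
contact_force: [0.1, 0.2, -0.5]
opening: 0.0851
```

```bash
python3 m.py .7025 .0085; python3 - <<'E'
from h import *
# cassette centre via scene orange pads & top orange
for n in('scene','top'):
    d=snap(n)
    print(n,[b for b in blobs(d,(6,120,90),(20,255,255),10)], 'pred pads tops', [proj(d,[.6288,.0453+s*.025,.093]).round(1).tolist() for s in(1,-1)], 'pad mid',[proj(d,[.6288,.0453+s*.027,.068]).round(1).tolist() for s in(1,-1)])
E
```

```text
blue top [282.3 143.1] 43 [0.702  0.0088] need mm [19.1 71.7]
blue scene [188.  228.9] 44 [0.703  0.0084] need mm [18.1 72.1]
yellow top [253.1 135.6] 29 [0.7204 0.0806] need mm [ 0.7 -0.1]
yellow scene [207.6 251.6] 36 [0.7224 0.0812] need mm [-1.3 -0.7]
11.15 [0.548  0.0459 0.211 ] [-0.2496 -1.3559 -0.7057] 0.08577482152701472
scene [(array([216.5, 197.2]), [212, 191, 10, 14, 84]), (array([234.5, 211.1]), [230, 201, 10, 22, 141]), (array([ 31.5, 217.1]), [19, 203, 25, 28, 235]), (array([ 14.5, 223.4]), [3, 211, 22, 25, 119])] pred pads tops [[234.5, 203.7], [215.9, 193.2]] pad mid [[235.4, 213.2], [215.7, 201.9]]
top [(array([388.6,  66.3]), [386, 64, 6, 5, 15]), (array([399.9,  67.5]), [396, 66, 8, 4, 16]), (array([392.6,  71.9]), [375, 68, 38, 8, 141]), (array([ 24.4, 123.4]), [0, 102, 50, 44, 1930])] pred pads tops [[256.8, 168.6], [278.3, 168.7]] pad mid [[256.1, 170.4], [278.8, 170.6]]
```

Call:
{"api": "arm_command", "payload": {
  "rows": "15 0 0 0 0 0; 40 -0.4 0 0 0 0; 65 -0.8 0 0 0 0; 80 -0.8 -5 0 0 0; 80.5 -0.8 -20 0 0 0; 80.5 -0.8 -40 0 0 0; 80.5 -0.8 -60 0 0 0; 80.5 -0.8 -72 0 0 0; 80.5 -0.8 -75.5 0 0 0; 80.5 -0.8 -75.5 0 0 0"
}}

```text
t: 12.5
tool_pos: [0.6285, 0.0451, 0.1354]
tool_rot: [-3.14, 0.018, 0.0]
contact_force: [-0.2, 0.1, 0.2]
opening: 0.0855
```

```bash
python3 m.py .7025 .0085; python3 - <<'E'
from h import *
d=snap('scene')
a=d['frame'][140:260,150:310,::-1]
cv2.imwrite('pics/p4.png',cv2.resize(a,(800,600),interpolation=cv2.INTER_CUBIC))
E
```

```text
blue scene [188.1 229. ] 46 [0.7031 0.0088] need mm [18.  71.7]
yellow scene [207.7 251.7] 37 [0.7225 0.0816] need mm [-1.4 -1.1]
12.6 [0.629  0.0451 0.1363] [-0.3584 -0.0132 -0.1272] 0.08561604121105922
```

View pics/p4.png

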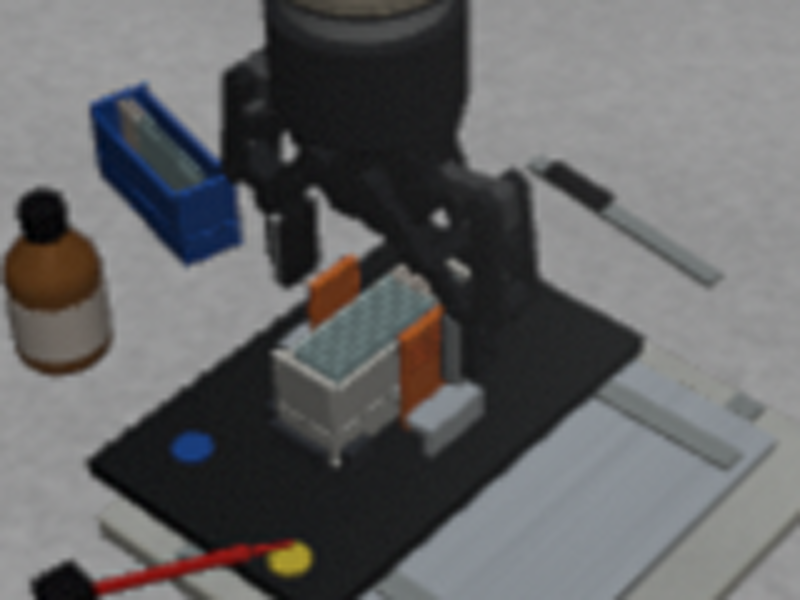

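The fingers straddle both catches, which are at about (335,290) and (420,360) in the crop, and sit above the keepers. The pointer is still on yellow. Next I pinch.

Call:
{"api": "arm_command", "payload": {
  "rows": "0 0 0 0 0 0; 0 0 0 0 0 0; 0 0 0 0 0 0; 0 0 0 0 0 0; 0 0 0 0 0 0; 0 0 0 0 0 0; 0 0 0 0 0 0; 0 0 0 0 0 0",
  "jaw": 0,
  "squeeze": 40
}}

```text
t: 13.65
tool_pos: [0.6305, 0.045, 0.1387]
tool_rot: [-3.14, 0.018, -0.008]
contact_force: [0.1, 0.3, 6.5]
opening: 0.0381
```

```bash
python3 m.py .7025 .0085
```

```text
blue scene [187.6 229.3] 43 [0.7044 0.0086] need mm [16.7 71.9]
yellow scene [207.3 251.8] 37 [0.7231 0.0811] need mm [-2.  -0.6]
13.75 [0.6305 0.045  0.1387] [-0.3984 -0.0785  6.9488] 0.038567277075595895
```

Call:
{"api": "arm_command", "payload": {
  "rows": "0 0 2 0 0 0; 0 0 5 0 0 0; 0 0 9 0 0 0; 0 0 14 0 0 0; 0 0 20 0 0 0; 0 0 20 0 0 0; 0 0 20 0 0 0"
}}

```text
t: 14.62
tool_pos: [0.6305, 0.0451, 0.1587]
tool_rot: [-3.14, 0.018, -0.008]
contact_force: [-0.9, 0.0, -0.8]
opening: 0.0381
```

```bash
python3 m.py .7025 .0085; python3 - <<'E'
from h import *
d=snap('scene')
a=d['frame'][140:260,150:310,::-1]
cv2.imwrite('pics/p5.png',cv2.resize(a,(800,600),interpolation=cv2.INTER_CUBIC))
E
```

```text
blue scene [187.6 229.3] 43 [0.7044 0.0086] need mm [16.7 71.9]
yellow scene [207.3 251.8] 37 [0.7231 0.0811] need mm [-2.  -0.6]
14.725 [0.6304 0.045  0.1584] [-0.733  -0.0181 -1.8314] 0.03812708905654976
```

View pics/p5.png

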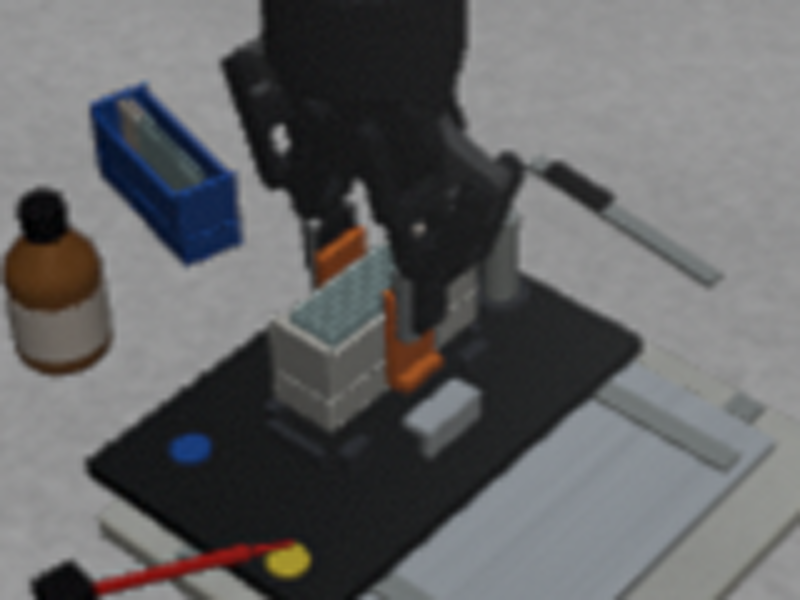

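The cassette is out of the nest, level, with its teeth free. The carrier is still at yellow, so I lift on.

Call:
{"api": "arm_command", "payload": {
  "rows": "0 0 4 0 0 0; 0 0 12 0 0 0; 0 0 22 0 0 0; 0 0 34 0 0 0; 0 0 46 0 0 0; 0 0 58 0 0 0; 0 0 68 0 0 0; 0 0 76 0 0 0; 0 0 81 0 0 0; 0 0 83 0 0 0; 0 0 83 0 0 0; 0 0 83 0 0 0"
}}

```text
t: 16.27
tool_pos: [0.6301, 0.045, 0.2409]
tool_rot: [-3.14, 0.018, -0.006]
contact_force: [-0.5, 0.4, -1.8]
opening: 0.0382
```

Call:
{"api": "arm_command", "payload": {
  "rows": "0 0 0 0 0 0; 0 0 0 0 0 0; 0 0 0 0 0 0; 0 0 0 0 0 0; 0 0 0 0 0 0; 0 0 0 0 0 0; 0 0 0 0 0 0; 0 0 0 0 0 0"
}}

```text
t: 17.27
tool_pos: [0.6301, 0.0451, 0.2409]
tool_rot: [-3.14, 0.018, -0.006]
contact_force: [-0.8, 0.2, -1.8]
opening: 0.0383
```

```bash
python3 m.py .7025 .0085; python3 - <<'E'
from h import *
d=snap('scene')
a=d['frame'][100:280,120:360,::-1]
cv2.imwrite('pics/p6.png',cv2.resize(a,(800,600),interpolation=cv2.INTER_CUBIC))
E
```

```text
blue scene [187.6 229.4] 42 [0.7046 0.0088] need mm [16.5 71.7]
yellow scene [207.3 251.8] 37 [0.7231 0.0811] need mm [-2.  -0.6]
17.375 [0.6301 0.045  0.2409] [ 0.113  -0.3531 -2.3836] 0.03848998496948242
```

View pics/p6.png

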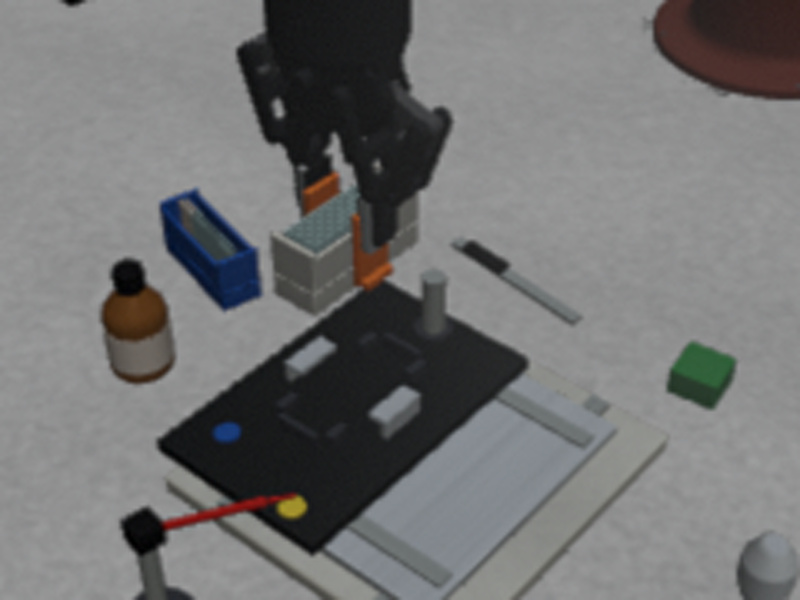

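The picture shows the cassette held level, well above the carrier (TCP raised 102 mm since the pinch). The pointer is on yellow and the bystanders in view are where they were. Handing in.

```bash
python3 -c "
from station import workorder
print(workorder.finish_job())"
```

```text
the job is handed in; nothing more can be done
None
```

The job is handed in at about 17 s. The arm is holding the cassette level above the carrier with both catches pinched. The hand-in reports no verdict, so these are my own checks.

- **Blue mark:** I gripped the steel post and slid the carrier until the pointer stood over the blue disc. The two cameras put the error at about 1 to 2 mm, and I rested there for more than 1 s.
- **Yellow mark:** I slid on to the yellow disc, with a remaining error of about 1 mm, and rested there for more than 1 s. After releasing the post, pinching and lifting, the scene camera put the yellow mark about 2 mm from the pointer. The top camera's view of the marks was blocked by then.
- **Cassette:** I pinched both catches at 40 N and lifted about 102 mm. In the last picture it was level, clear of the stage and not moving.
- **Bystanders:** none of those in view had visibly moved. The dish and most of the objective lay outside the last picture, so I did not check them at the end.

**Disagreement:** the opening read 38 mm on the pinched catches, against 42 mm expected for fully in. The reading was also about 1 mm low on the 16 mm post, so part of this is probably an offset in the reading. The cassette came out freely, so the catches had released. I did not measure directly that each is pressed in more than 4 mm.

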